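Refit the front cover plate of a linear axis under its apron and hold it down

TASK

The front cover of the linear axis on the bench is off and its ball screw lies open to dirt. Of the two loose cover plates take the one that, with its two slots over the two tapped holes at the open front end of the axis, reaches a good way under the hinged steel apron of the carriage; tuck its plain edge under the apron without lifting the apron, then press the plate flat down on the rails so that the sprung rubber seal goes fully down, slots still over the holes. Finish while holding it pressed down like that (the screws come next); do not let go, and do not knock over the oil can.

Things in the scene. Friction and masses are not known exactly. Their poses are not given: they have to be found in the camera images.
- axis: linear axis (aluminium channel 300 mm long, 90 mm wide, with a square motor at one end), fixed to the bench. Origin: centre of the channel's underside. Its x runs along the channel from the open front end (x = -150 mm) to the motor (x = +150 to +202 mm), y across, z up. The cover rests on the flat tops of the two side rails, 36 mm above the origin; each rail is 20 mm wide (y = 25 to 45 mm on either side)
- axis_holes (a point): point midway between the two tapped holes (at y = +31 and -31 mm) on the rail tops, 8 mm from the front end of the channel; axes as the axis. It lies at rail top height
- seal (a joint): rubber seal bar (9 x 47 mm) across the channel between the rails, 10 to 19 mm from the front end, on a spring: 0 = up, standing 4 mm above the rail tops; 0.004 = pushed down flush with them. Needs 3.5 N to start and 8.5 N when flush
- carriage: carriage standing fixed on the axis, aluminium, 60 mm long, 90 mm wide, top 34 mm above the rail tops; where it stands along the axis differs from start to start. Origin: its centre at rail top height, axes as the axis. From 1 mm above the rail tops up it is closed, so a plate goes in under the apron only as far as the carriage's front face (45 mm behind the apron's edge)
- apron_edge (a point): point directly under the middle of the apron's free front edge, level with its flat underside. The last 8 mm of the apron are bent up as a lead-in, so the very edge is about 12 mm above the rail tops. The apron is a sheet flap 84 mm wide hinged on the carriage's front face and reaching 45 mm from it towards the front end; lying down, its underside is 9 mm above the rail tops. It weighs 60 g and rises at a touch
- apron (a joint): apron hinge: 0 = lying down (its stop), grows in rad as the free edge is lifted
- cover_short: loose aluminium cover plate 110 mm long (x), 80 mm wide (y), 4 mm thick, about 120 g, lying on the bench. Origin: centre of its underside. At the front end (-x) two open slots 7 mm wide and 16 mm deep at y = +31 and -31 mm; the plain edge at +x goes under the apron. A black bow handle stands on it: a straight bar along x, 52 mm long, 12 mm wide, its top 30 mm and its underside 18 mm above the plate's underside, on two posts; bar centre 40 mm from the front end
- cover_short_slots (a point): point midway between the two slots of the short plate, 8 mm from its front end, on the underside; it belongs over axis_holes
- cover_short_edge (a point): middle of the short plate's plain edge, on the underside
- cover_short_grip (a point): centre of the short plate's handle bar, 24 mm above the plate's underside
- cover_long: the same plate but 140 mm long, about 145 g; all else is equal (handle bar centre 40 mm from the front end)
- cover_long_slots (a point): point midway between the two slots of the long plate, 8 mm from its front end, on the underside; it belongs over axis_holes
- cover_long_edge (a point): middle of the long plate's plain edge, on the underside
- cover_long_grip (a point): centre of the long plate's handle bar, 24 mm above the plate's underside
- oil_can: red oil can with a brass spout, 56 mm across, 137 mm tall, origin at the centre of its foot; stays upright. Beside it, between the axis and the loose plates, stands a fixed pile of clear organiser boxes 150 mm high: carry over it
Things that resemble listed ones, but are neither listed nor needed, are in the scene too. Leave any green look-alike of the oil_can alone.

How it is judged:
By the outcome, as a careful person would: the job done as asked, in the order asked, and still so for the second after the job is handed in, while the arm keeps its last pose, push and grip.
It also fails if it takes over 48 s, if anything falls off the work surface, if the arm or the gripper's body presses on something with over 40 N, if the wrist force passes 120 N, or if a joint passes its speed limit or range.

ROBOT

A 6-joint arm with a two-finger parallel gripper is mounted at the origin on a cart in front of the work surface, level with it; the furniture and walls round the work are solid. World frame = base frame: x ahead of the robot, y to its left, z up, the work surface at z = 0. Lengths are in mm, angles in rad, forces in N, time in s.
With the tool pointing down it reaches from about 400 to 925 mm from the base axis. Payload 12.5 kg.
Tool frame: the origin (TCP) lies midway between the tips of the shut fingers; the grasp point (between the pads) lies 19 mm behind it; z points along the fingers, y is the line along which they close (so a half turn about z gives the same grasp; the last joint's range is limited). The gripper opens to 95 mm and grips with 3 to 60 N. Pads are 20 mm wide; open, the fingers measure 119 mm over their backs; the gripper's body (75 mm by 180 mm) begins 59 mm behind the grasp point.
Start: joints at [1.134, 0.491, 1.559, -0, 1.092, -0.106], TCP at [202.984, 591.138, 214.661] pointing down, gripper open.
Joint ranges: [-3.1, 3.1], [-0.84, 2.19], [0.05, 2.79], [-1.13, 4.28], [0.06, 2.93], [-2.69, 2.69]. Speed limits (rad/s): [2.22, 2.22, 2.79, 3.14, 3.14, 3.14].

INTERFACE

Orientations are given as [roll, pitch, yaw] about the fixed x, y, z axes, in that order (R = Rz(yaw) Ry(pitch) Rx(roll)).
In Python, from cell import state, read_camera, camera_info, env gives the robot as it stands.
- The arm moves only by the tool move_arm, never from a script. Its argument "commands" is a list of rows, each a list of 3 entries, a list of its own where there are three numbers: the shift along the world's x, y, z in cm, then the turn, a rotation vector about the world's x, y, z in degrees, then the opening, from 0 (shut) to 1 (fully open). A call has 1 to 10 rows; each row shifts and turns the commanded pose from where the row before left it; what a row does not reach is not made up. A row lasts 1/10 s, in which the tool goes at most 50 mm and 8.59 degrees, less where a joint would pass 70% of its speed; a pose out of reach is approached as far as the arm can. A call with a gripper value outside its range is refused whole. The fingers move at their own pace and stop on an object; the grip force is fixed at half the most. Time passes only in rows, so rows that do not move let the fingers close. It gives the time, the measured TCP pose, the force, the opening and the grip force at its end, in the units of the state.
- state(): the state, without advancing time (a new reading comes with each control period).
- read_camera(name): name is "scene" or "top"; returns the picture (400x640x3 uint8, blue, green, red); there is no depth.
- camera_info(name): a dict with "K" (3x3 intrinsics, pixels), "cam_to_world" (4x4, takes a point from camera to world coordinates). Camera axes: x right, y down, z forward; pixel columns grow to the right and rows downward; lengths in mm; the calibration is good to about 2 mm. A picture is of the moment at which its call begins. camera_info takes no time and is no camera call.
- env.job_done(): hands the job in; it is judged then, once.
The state is a dict: "t": time; "joints": joint angles; "qvel": joint speeds; "tau": joint torques, N m; "eef_pos": TCP position; "tcp_rot": TCP orientation; "ft_force": force on the tool from outside, world axes, zero at the start; "moment": the same for the moment, N m; "opening": opening from 0.0 (shut) to 1.0 (fully open); "grip_force": force on a finger pad.
Only numpy, scipy, OpenCV 4.12 (cv2) and the standard library are available. Lean on these libraries where they do the work, as an engineer would, in place of code of your own. Each camera call takes 0.05 s, during which the arm holds its last target. There are 200 camera calls.

## Working session

There is one attempt and no reset: what is moved stays moved. The work goes in short steps, Python scripts to look and compute and a tool call to move; the robot and the scene stay as the last step left them, time stands still between calls to the robot, and variables do not carry over. Pictures are saved under pics/ and viewed, at most 10 in all, crops included, and the job is handed in when it is done.

Besides the shell and the picture viewer there is one more tool, called after "Emit:" by a JSON object that holds its "api" and its "payload". move_arm: Moves the arm, as the interface text tells. Its arguments: {"type":"object","properties":{"commands":{"type":"array"}},"required":["commands"]}

```bash
mkdir -p pics; cat > h.py <<'E'
import numpy as np,cv2
from cell import state,read_camera,camera_info,env
def px2w(name,pts,z):
    c=camera_info(name);K=np.array(c["K"]);T=np.array(c["cam_to_world"])
    out=[]
    for i,(u,v) in enumerate(pts):
        d=T[:3,:3]@np.linalg.solve(K,[u,v,1]);o=T[:3,3]
        zz=z[i] if hasattr(z,'__len__') else z
        out.append(o+d*(zz-o[2])/d[2])
    return np.array(out)
def w2px(name,P):
    c=camera_info(name);K=np.array(c["K"]);T=np.linalg.inv(np.array(c["cam_to_world"]))
    P=np.atleast_2d(P)@T[:3,:3].T+T[:3,3];q=P@K.T
    return q[:,:2]/q[:,2:]
E
python3 - <<'E'
from h import *
for n in("scene","top"):
    im=read_camera(n);cv2.imwrite(f"pics/{n}0.png",im)
    c=camera_info(n);print(n,np.round(c["K"],1).tolist(),np.round(c["cam_to_world"],3).tolist())
s=state();print(s)
E
```

```text
scene [[394.7, 0.0, 316.2], [0.0, 394.7, 196.5], [0.0, 0.0, 1.0]] [[0.796, -0.297, 0.528, 30.645], [-0.605, -0.366, 0.707, -727.569], [-0.017, -0.882, -0.471, 487.806], [0.0, 0.0, 0.0, 1.0]]
top [[417.1, 0.0, 320.1], [0.0, 417.1, 198.2], [0.0, 0.0, 1.0]] [[-0.021, -0.998, 0.054, 446.492], [-1.0, 0.022, 0.019, -68.293], [-0.02, -0.054, -0.998, 1208.837], [0.0, 0.0, 0.0, 1.0]]
{'t': 0.1, 'joints': array([ 1.13440431e+00,  4.91493063e-01,  1.55939429e+00,  2.42454596e-06,
        1.09168663e+00, -1.05577736e-01]), 'qvel': array([ 0.00034029, -0.00340497, -0.00188419,  0.00165509, -0.00057896,
        0.0003511 ]), 'tau': array([ 2.11444880e-03, -6.13618255e+01, -2.58600748e+01,  6.93652011e-02,
        4.69973939e-02, -3.06748086e-05]), 'eef_pos': array([202.88208613, 590.92832916, 214.12205397]), 'tcp_rot': array([-3.14061702e+00, -1.05551733e-04,  2.81077720e+00]), 'ft_force': array([-0.10398278, -0.04235064,  1.01725788]), 'moment': array([0.0077317 , 0.03527451, 0.00904509]), 'grip_force': 0.0, 'opening': 1.0003537270745897}
```

View pics/scene0.png

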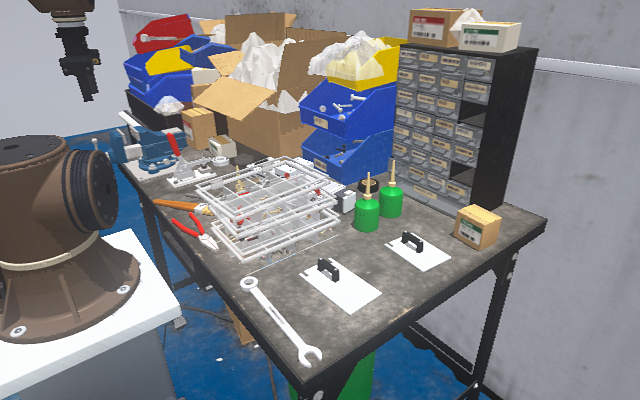

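View pics/top0.png

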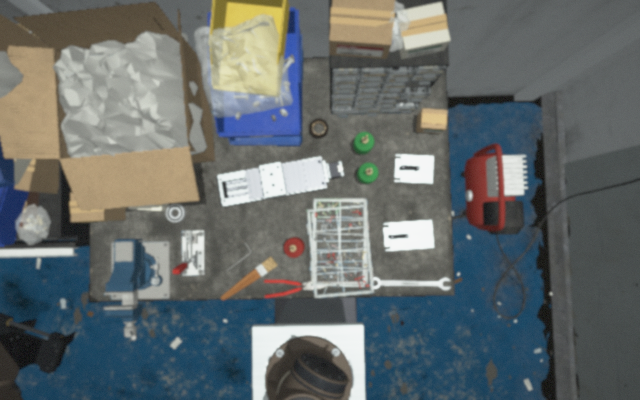

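The top view shows the axis at about (219–342, 160–204) with its motor on the right, and the red can at (293,247). The box pile is at (340,247) and the green cans are at (364,142) and (368,173). The candidate plates are at (414,169) and (409,236). I'll enlarge both areas.

```bash
python3 - <<'E'
from h import *
im=cv2.imread("pics/top0.png")
a=cv2.resize(im[140:215,205:355],None,fx=5.3,fy=5.3,interpolation=cv2.INTER_CUBIC)[:,:795]
cv2.imwrite("pics/axis.png",a)
b=cv2.resize(im[145:260,370:450],None,fx=5,fy=5,interpolation=cv2.INTER_CUBIC)
cv2.imwrite("pics/plates.png",b)
E
```

```text
(no output)
```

View pics/axis.png

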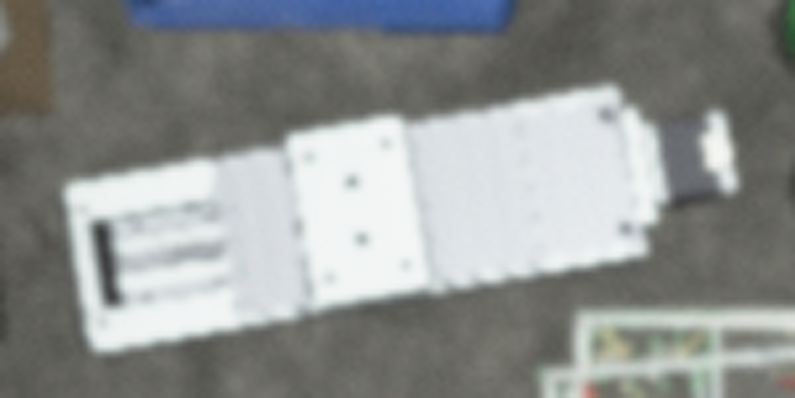

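View pics/plates.png

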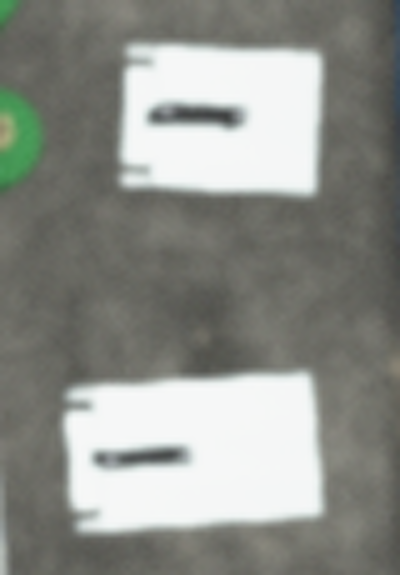

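```bash
python3 - <<'E'
from h import *
A=lambda p:(205+p[0]/5.3-.4,140+p[1]/5.3-.4)
B=lambda p:(370+p[0]/5-.4,145+p[1]/5-.4)
f=px2w("top",[A((65,185)),A((95,352)),A((617,88)),A((648,254))],[36,36,40,40])
print("front/rear corners",f.round(1))
m0=(f[0]+f[1])/2;m1=(f[2]+f[3])/2;d=m1-m0;print("len",np.linalg.norm(d[:2]),"widths",np.linalg.norm((f[0]-f[1])[:2]),"yaw x",np.degrees(np.arctan2(d[1],d[0])))
u=d[:2]/np.linalg.norm(d[:2])
ca=px2w("top",[A((288,134)),A((312,310)),A((402,118)),A((432,292))],70)
print("carriage s",((ca-m0)[:,:2]@u).round(1), ca.round(1))
ap=px2w("top",[A((214,160)),A((240,325))],[48,48]);print("apron s",((ap-m0)[:,:2]@u).round(1))
print("m0",m0)
for n,c,g in(("short",[(127,45),(120,188),(321,50),(317,194)],[(149,116),(243,116)]),("long",[(65,387),(76,533),(310,373),(323,516)],[(95,458),(188,456)])):
    q=px2w("top",[B(p) for p in c],4);h=px2w("top",[B(p) for p in g],28)
    F=(q[0]+q[1])/2;R=(q[2]+q[3])/2;d=R-F
    print(n,q.round(1).tolist(),"len",np.linalg.norm(d),"yaw",np.degrees(np.arctan2(d[1],d[0])),"F",F.round(1),"R",R.round(1),"grip40",(F+d/np.linalg.norm(d)*40).round(1),"h",h.round(1).tolist(),h.mean(0).round(1))
print(px2w("top",[(293,247)],100), px2w("top",[(309,200),(368,200),(372,295),(315,297)],150))
print(state()['tcp_rot'])
E
```

```text
front/rear corners [[584.2 245.6  36. ]
 [494.4 230.2  36. ]
 [628.7 -51.3  40. ]
 [539.7 -65.8  40. ]]
len 299.82635382231285 widths 91.17368261670003 yaw x -81.38562446796077
carriage s [126.5 123.8 186.4 186.7] [[604.1 119.8  70. ]
 [512.2 108.6  70. ]
 [611.1  60.3  70. ]
 [520.2  46.2  70. ]]
apron s [82.4 81.8]
m0 [539.29244199 237.89211023  36.        ]
short [[636.7, -265.4, 4.0], [553.6, -258.8, 4.0], [631.0, -377.2, 4.0], [547.5, -371.9, 4.0]] len 112.5901814792738 yaw -92.99058277091575 F [ 595.1 -262.1    4. ] R [ 589.3 -374.6    4. ] grip40 [ 593.  -302.1    4. ] h [[592.0, -272.7, 28.0], [590.8, -325.8, 28.0]] [ 591.4 -299.2   28. ]
long [[439.5, -223.8, 4.0], [355.9, -227.6, 4.0], [444.5, -364.2, 4.0], [362.7, -368.7, 4.0]] len 140.90864777532047 yaw -87.57673990157123 F [ 397.7 -225.7    4. ] R [ 403.6 -366.5    4. ] grip40 [ 399.4 -265.7    4. ] h [[399.4, -236.3, 28.0], [399.5, -288.5, 28.0]] [ 399.4 -262.4   28. ]
[[378.97300938  27.24622402 100.        ]] [[ 500.1529503   -19.92618599  150.        ]
 [ 496.81649582 -169.64749068  150.        ]
 [ 258.3994691  -173.09949203  150.        ]
 [ 255.97194785  -30.16136341  150.        ]]
[-3.14061702e+00 -1.05551733e-04  2.81077720e+00]
```

The carriage's front face sits about 125 mm from the front end. The 140 mm plate would hit it, while the 110 mm one reaches about 29 mm under the apron. So it's the short plate, at px (414,169), measured at about 111 mm long. The other candidate at (409,236) measures 141 mm. Before moving I'll check clearances.

```bash
python3 - <<'E'
from h import *
for n,p in(("bin",(260,145)),("flapLR",(200,208)),("flapUR",(195,150)),("cab",(390,114)),("cardbox",(432,132)),("cabR",(447,100)),("green1",(364,142)),("green2",(368,173))):
    print(n,[(z,px2w("top",[p],z)[0,:2].round(0).tolist()) for z in(0,100,200,300)])
# scene ground points
for n,p in(("binfront bottom",(345,180)),("cab bottom",(475,215)),("cab left bottom",(405,190)),("cardbox bottom",(492,250)),("flap tip",(195,80)),("flap br",(270,123))):
    print(n,[(z,px2w("scene",[p],z)[0,:2].round(0).tolist()) for z in(0,100,200)])
E
```

```text
bin [(0, [672.0, 127.0]), (100, [654.0, 111.0]), (200, [635.0, 95.0]), (300, [616.0, 79.0])]
flapLR [(0, [491.0, 305.0]), (100, [488.0, 274.0]), (200, [484.0, 244.0]), (300, [480.0, 213.0])]
flapUR [(0, [662.0, 319.0]), (100, [644.0, 287.0]), (200, [627.0, 255.0]), (300, [609.0, 223.0])]
cab [(0, [754.0, -255.0]), (100, [729.0, -240.0]), (200, [703.0, -224.0]), (300, [678.0, -209.0])]
cardbox [(0, [698.0, -375.0]), (100, [677.0, -350.0]), (200, [656.0, -325.0]), (300, [636.0, -299.0])]
cabR [(0, [791.0, -422.0]), (100, [763.0, -393.0]), (200, [734.0, -364.0]), (300, [706.0, -335.0])]
green1 [(0, [674.0, -177.0]), (100, [655.0, -168.0]), (200, [636.0, -159.0]), (300, [617.0, -150.0])]
green2 [(0, [582.0, -186.0]), (100, [571.0, -176.0]), (200, [560.0, -167.0]), (300, [549.0, -157.0])]
binfront bottom [(0, [701.0, 32.0]), (100, [564.0, -124.0]), (200, [426.0, -279.0])]
cab bottom [(0, [815.0, -308.0]), (100, [654.0, -394.0]), (200, [493.0, -480.0])]
cab left bottom [(0, [785.0, -116.0]), (100, [631.0, -242.0]), (200, [476.0, -367.0])]
cardbox bottom [(0, [718.0, -411.0]), (100, [577.0, -476.0]), (200, [436.0, -541.0])]
flap tip [(0, [912.0, 1650.0]), (100, [732.0, 1162.0]), (200, [551.0, 675.0])]
flap br [(0, [815.0, 627.0]), (100, [654.0, 349.0]), (200, [494.0, 72.0])]
```

Emit:
{"api": "move_arm", "payload": {"commands": [[[0, 0, 3], [0, 0, -8], 1], [[1.5, -3, 3], [0, 0, -8], 1], [[1.5, -4, 3], [0, 0, -8], 1], [[2, -4, 0], [0, 0, -8], 1], [[2, -4, 0], [0, 0, -8], 1], [[2, -4, 0], [0, 0, -8], 1], [[2, -4, 0], [0, 0, -8], 1], [[2, -4, 0], [0, 0, -8], 1], [[2, -4, 0], [0, 0, -8], 1], [[2, -4, 0], [0, 0, 0], 1]]}}

```text
t: 1.1
eef_pos: [372.7, 241.1, 303.4]
tcp_rot: [3.142, -0.0, 1.549]
ft_force: [1.0, 0.8, 0.6]
opening: 1.002
grip_force: 0.0
```

Emit:
{"api": "move_arm", "payload": {"commands": [[[1.5, -5, 0], [0, 0, -1.75], 1], [[2, -4.5, 0], [0, 0, 0], 1], [[2, -4.5, 0], [0, 0, 0], 1], [[2, -4.5, 0], [0, 0, 0], 1], [[2, -4.5, 0], [0, 0, 0], 1], [[2, -4.5, 0], [0, 0, 0], 1], [[2, -4.5, 0], [0, 0, 0], 1], [[2, -4.5, 0], [0, 0, 0], 1], [[2, -4.5, 0], [0, 0, 0], 1], [[2, -4.5, 0], [0, 0, 0], 1]]}}

```text
t: 2.1
eef_pos: [567.1, -212.1, 303.1]
tcp_rot: [-3.141, -0.0, 1.523]
ft_force: [0.6, -0.3, -0.0]
opening: 0.999
grip_force: 0.0
```

Emit:
{"api": "move_arm", "payload": {"commands": [[[1.2, -4, -1], [0, 0, 0], 1], [[1, -3, -4], [0, 0, 0], 1], [[0, 0, -4], [0, 0, 0], 1], [[0, 0, -4], [0, 0, 0], 1], [[0, 0, -4], [0, 0, 0], 1], [[0, 0, 0], [0, 0, 0], 1], [[0, 0, 0], [0, 0, 0], 1]]}}

```text
t: 2.8
eef_pos: [588.7, -279.6, 134.7]
tcp_rot: [-3.141, -0.0, 1.524]
ft_force: [-0.2, 0.0, 1.6]
opening: 0.999
grip_force: 0.0
```

Emit:
{"api": "move_arm", "payload": {"commands": [[[0.3, -2.1, -3.5], [0, 0, 0], 1], [[0, 0, -4], [0, 0, 0], 1], [[0, 0, -3], [0, 0, 0], 1], [[0, 0, -1.5], [0, 0, 0], 1], [[0, 0, -0.3], [0, 0, 0], 1], [[0, 0, 0], [0, 0, 0], 1], [[0, 0, 0], [0, 0, 0], 1]]}}

```text
t: 3.5
eef_pos: [592.5, -301.0, 13.3]
tcp_rot: [3.139, 0.001, 1.524]
ft_force: [-0.1, -1.3, 0.7]
opening: 1.002
grip_force: 0.0
```

```bash
python3 - <<'E'
from h import *
a=read_camera("scene")
a=cv2.resize(a[190:290,340:500],None,fx=4,fy=4,interpolation=cv2.INTER_CUBIC)
cv2.imwrite("pics/grasp.png",a);print(state()['eef_pos'],state()['ft_force'])
E
```

```text
[ 592.38837696 -300.8958294    13.1307798 ] [-0.45883538 -0.38764443 -0.96681606]
```

View pics/grasp.png

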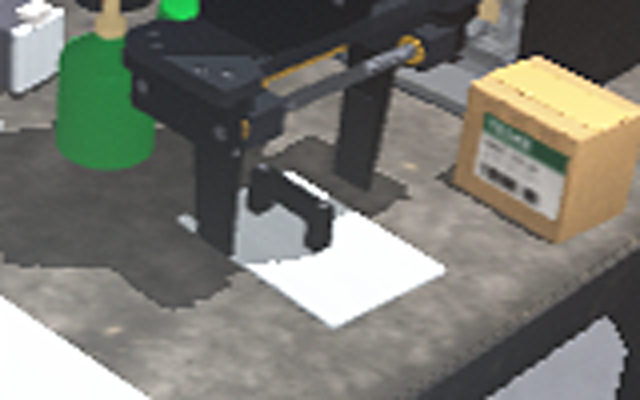

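The enlarged crop shows the short plate's handle at (290,205) between the open fingers, with the front slot at (190,220). I'll lower a little more and close.

Emit:
{"api": "move_arm", "payload": {"commands": [[[0, 0, -0.5], [0, 0, 0], 1], [[0, 0, 0], [0, 0, 0], 0], [[0, 0, 0], [0, 0, 0], 0], [[0, 0, 0], [0, 0, 0], 0], [[0, 0, 0], [0, 0, 0], 0], [[0, 0, 0], [0, 0, 0], 0], [[0, 0, 0], [0, 0, 0], 0], [[0, 0, 0], [0, 0, 0], 0]]}}

```text
t: 4.35
eef_pos: [591.5, -300.5, 6.2]
tcp_rot: [3.141, 0.0, 1.524]
ft_force: [-0.7, 0.3, 0.4]
opening: 0.468
grip_force: 0.0
```

Emit:
{"api": "move_arm", "payload": {"commands": [[[0, 0, 0], [0, 0, 0], 0], [[0, 0, 0], [0, 0, 0], 0], [[0, 0, 0], [0, 0, 0], 0], [[0, 0, 0], [0, 0, 0], 0]]}}

```text
t: 4.75
eef_pos: [591.6, -300.5, 6.2]
tcp_rot: [3.141, 0.0, 1.524]
ft_force: [0.3, -0.6, -0.5]
opening: 0.131
grip_force: 0.3
```

Emit:
{"api": "move_arm", "payload": {"commands": [[[0, 0, 0], [0, 0, 0], 0], [[0, 0, 0], [0, 0, 0], 0], [[0, 0, 0], [0, 0, 0], 0], [[0, 0, 1], [0, 0, 0], 0], [[0, 0, 3], [0, 0, 0], 0], [[0, 0, 4], [0, 0, 0], 0], [[0, 0, 4], [0, 0, 0], 0], [[0, 0, 0], [0, 0, 0], 0], [[0, 0, 0], [0, 0, 0], 0]]}}

```text
t: 5.65
eef_pos: [591.6, -300.5, 127.3]
tcp_rot: [3.14, 0.001, 1.524]
ft_force: [-0.3, -0.0, -2.3]
opening: 0.121
grip_force: 30.0
```

```bash
python3 - <<'E'
from h import *
t=read_camera("top");a=read_camera("scene")
A=cv2.resize(t[130:230,350:470],None,fx=4.5,fy=4.5,interpolation=cv2.INTER_CUBIC)
B=cv2.resize(a[130:270,330:480],None,fx=3.2143,fy=3.2143,interpolation=cv2.INTER_CUBIC)[:450]
B=cv2.copyMakeBorder(B,0,450-B.shape[0],0,0,0) if B.shape[0]<450 else B
cv2.imwrite("pics/lift.png",cv2.resize(np.hstack([A[:,:540],B]),(800,354)) if 0 else np.hstack([A[:,:400],B[:,:400]]));print(state())
E
```

```text
{'t': 5.75, 'joints': array([-5.69546367e-01,  6.36015994e-01,  1.54763203e+00,  9.91678527e-06,
        9.59679798e-01, -5.22372246e-01]), 'qvel': array([ 0.00151539,  0.01397417,  0.00094147, -0.00201129, -0.00109973,
        0.00010434]), 'tau': array([ 4.90260380e-02, -7.06158972e+01, -2.43396556e+01,  2.91987002e-02,
        7.06794835e-02, -1.30610556e-04]), 'eef_pos': array([ 590.92942423, -300.13397414,  125.23208226]), 'tcp_rot': array([-3.14009293e+00, -8.72771909e-04,  1.52361585e+00]), 'ft_force': array([ 0.32233572, -0.21046081, -1.11956049]), 'moment': array([-0.04976889,  0.01252451, -0.01848086]), 'grip_force': 29.996214509010315, 'opening': 0.12201437066175463}
```

View pics/lift.png

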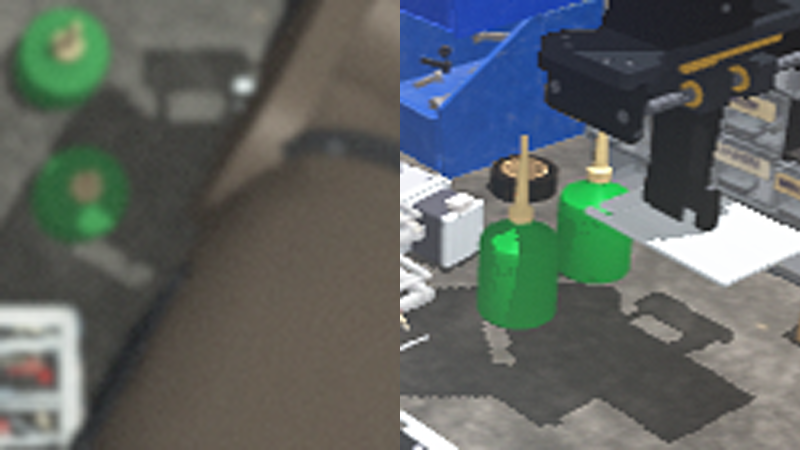

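The plate is held level, well clear of the bench at about (720,240) in the right half; the arm blocks the top view for now. The cardboard flap near the axis front end may get in the way, so I'll check its position in both views.

```bash
python3 - <<'E'
from h import *
a=cv2.imread("pics/scene0.png");t=cv2.imread("pics/top0.png")
A=cv2.resize(a[20:180,160:340],None,fx=2.8,fy=2.8,interpolation=cv2.INTER_CUBIC)[:448,:500]
B=cv2.resize(t[130:230,50:230],None,fx=2.8,fy=2.8,interpolation=cv2.INTER_CUBIC)
c=np.zeros((600,504,3),np.uint8);c[:A.shape[0],:A.shape[1]]=A
B=B[:152] if 0 else cv2.resize(t[130:230,50:230],(270,150))
cv2.imwrite("pics/flap.png",np.hstack([A,cv2.resize(t[130:290,80:190+10],(300,448),interpolation=cv2.INTER_CUBIC)]))
F=np.array([539.4,237.3,36]);u=np.array([.1498,-.9887,0])
print(w2px("scene",[F+u*s for s in(0,40,80,125)]))
E
```

```text
[[257.92086908 160.69757722]
 [266.60506939 164.31568936]
 [275.67586099 168.09486765]
 [286.37556668 172.552703  ]]
```

View pics/flap.png

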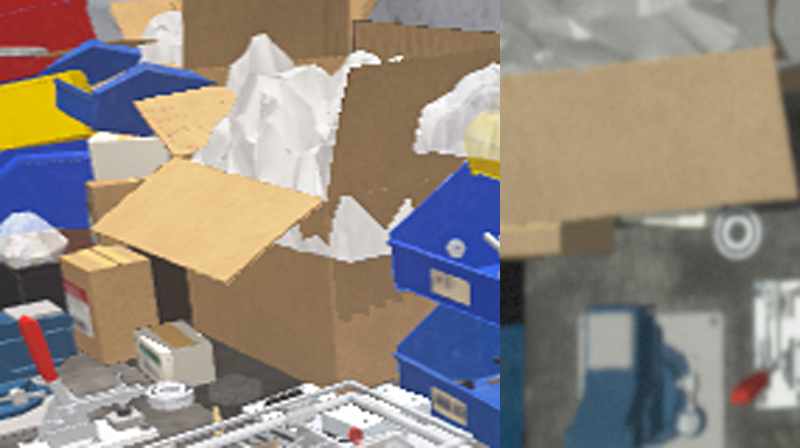

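```bash
python3 - <<'E'
from h import *
def tri(a,b):
    def ray(n,p):
        P=px2w(n,[p,p],[0,100]);d=P[1]-P[0];return P[0],d/np.linalg.norm(d)
    o1,d1=ray("scene",a);o2,d2=ray("top",b)
    s=np.linalg.lstsq(np.c_[d1,-d2],o2-o1,rcond=None)[0];p,q=o1+d1*s[0],o2+d2*s[1];return ((p+q)/2).round(),np.linalg.norm(p-q).round(1)
print(tri((242,121),(198.5,202)),tri((276,91.5),(188,146)))
E
```

```text
(array([506., 257., 159.]), np.float64(11.0)) (array([634., 266., 219.]), np.float64(0.6))
```

```bash
python3 - <<'E'
from h import *
def ray(n,p):
    P=px2w(n,[p,p],[0,100]);d=P[1]-P[0];return P[0],d/np.linalg.norm(d)
def tri(a,b):
    o1,d1=ray("scene",a);o2,d2=ray("top",b)
    s=np.linalg.lstsq(np.c_[d1,-d2],o2-o1,rcond=None)[0];p,q=o1+d1*s[0],o2+d2*s[1];return ((p+q)/2).round(),np.linalg.norm(p-q).round(1)
for a in((300,106),(302,120),(301,146),(302,157)): print(a,tri(a,(217,139)),tri(a,(219,143)))
E
```

```text
(300, 106) (array([662., 201., 184.]), np.float64(15.6)) (array([654., 193., 187.]), np.float64(21.3))
(302, 120) (array([673., 212., 138.]), np.float64(19.3)) (array([664., 204., 142.]), np.float64(25.1))
(301, 146) (array([689., 239.,  45.]), np.float64(11.9)) (array([679., 230.,  50.]), np.float64(18.3))
(302, 157) (array([698., 250.,   2.]), np.float64(13.1)) (array([688., 241.,   7.]), np.float64(19.7))
```

Emit:
{"api": "move_arm", "payload": {"commands": [[[-2, 0, 4], [0, 0, 0], 0], [[-2, 2, 4], [0, 0, 0], 0], [[-2, 3, 4], [0, 0, 0], 0], [[-2, 4, 2], [0, 0, 0], 0], [[-1, 4, 0], [0, 0, 0], 0], [[0, 4, 0], [0, 0, 0], 0], [[0, 4, 0], [0, 0, 0], 0], [[0, 4, 0], [0, 0, 0], 0], [[0, 4, 0], [0, 0, 0], 0], [[0, 4, 0], [0, 0, 0], 0]]}}

```text
t: 6.75
eef_pos: [502.3, 28.9, 262.1]
tcp_rot: [-3.139, -0.0, 1.523]
ft_force: [-0.1, 0.1, -1.1]
opening: 0.123
grip_force: 30.0
```

Emit:
{"api": "move_arm", "payload": {"commands": [[[0, 3, 0], [0, 0, 5.6], 0], [[1, 3, 0], [0, 0, 5.6], 0], [[1, 3, 0], [7.4, 1.12, 0], 0], [[1, 3, 0], [7.4, 1.12, 0], 0], [[1, 3, 0], [0, 0, 0], 0], [[0.3, 2, 0], [0, 0, 0], 0], [[0, 0, 0], [0, 0, 0], 0], [[0, 0, 0], [0, 0, 0], 0]]}}

```text
t: 7.55
eef_pos: [545.5, 197.3, 262.1]
tcp_rot: [-3.139, -0.261, 1.719]
ft_force: [0.1, -0.0, -1.1]
opening: 0.123
grip_force: 30.0
```

```bash
cat > chk.py <<'E'
from h import *
from scipy.spatial.transform import Rotation as Ro
F=np.array([539.4,237.3,36]);u=np.array([.1498,-.9887,0]);v=np.array([.9887,.1498,0])
p=np.mean([state()['eef_pos']],0)
s=state();R=Ro.from_euler('xyz',s['tcp_rot']).as_matrix()
b=-R[:,0] if R[1,0]>0 else R[:,0]
print("t",s['t'],"pos",s['eef_pos'].round(1),"s",round((s['eef_pos']-F)@u,1),"lat",round((s['eef_pos']-F)@v,1),"bar yaw",np.degrees(np.arctan2(b[1],b[0])).round(2),"tilt",np.degrees(-np.arcsin(b[2])).round(2),"roll",np.degrees(np.arcsin(R[2,1])).round(2),"f",s['ft_force'].round(1),"m",s['moment'].round(2),"g",s['grip_force'].round(1))
E
python3 chk.py
```

```text
Traceback (most recent call last):
  File "chk.py", line 7, in <module>
    print("t",s['t'],"pos",s['eef_pos'].round(1),"s",round((s['eef_pos']-F)@u,1),"lat",round((s['eef_pos']-F)@v,1),"bar yaw",np.degrees(np.arctan2(b[1],b[0])).round(2),"tilt",np.degrees(-np.arcsin(b[2])).round(2),"roll",np.degrees(np.arcsin(R[2,1])).round(2),"f",s['ft_force'].round(1),"m",s['moment'].round(2),"g",s['grip_force'].round(1))
                                                                                                                                                                                                                                                                                                                           ^^^^^^^^^^^^^^^^^^^^^
AttributeError: 'float' object has no attribute 'round'
```

Emit:
{"api": "move_arm", "payload": {"commands": [[[0, 0, -3], [0, 0, 0], 0], [[0, 0, -4], [0, 0, 0], 0], [[0, 0, -4], [0, 0, 0], 0], [[0, 0, -4], [0, 0, 0], 0], [[0, 0, -2.5], [0, 0, 0], 0], [[0, 0, 0], [0, 0, 0], 0], [[0, 0, 0], [0, 0, 0], 0]]}}

```text
t: 8.25
eef_pos: [546.1, 196.8, 88.7]
tcp_rot: [-3.141, -0.261, 1.718]
ft_force: [0.5, 0.0, -0.9]
opening: 0.124
grip_force: 30.0
```

```bash
sed -i "s/,s\['grip_force'\].round(1)/,round(s['grip_force'],1)/" chk.py; python3 chk.py; python3 - <<'E'
from h import *
a=read_camera("scene");t=read_camera("top")
A=cv2.resize(a[90:215,180:340],(512,400),interpolation=cv2.INTER_CUBIC)
B=cv2.resize(t[130:215,205:265],(282,400),interpolation=cv2.INTER_CUBIC)
cv2.imwrite("pics/app.png",np.hstack([A,B]))
E
```

```text
t 8.25 pos [546.1 196.8  88.7] s 41.1 lat 0.6 bar yaw -81.56 tilt 14.97 roll -0.06 f [ 0.5  0.  -0.9] m [-0.27  0.08 -0.  ] g 30.0
```

View pics/app.png

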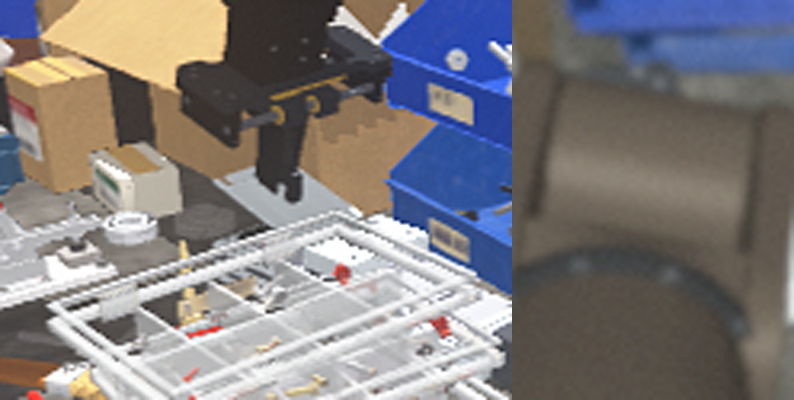

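The approach view shows the plate at about (290,205) nose down, clear of the flap (130,40) and the bins (440,100). The top view stays blocked by the arm. I'll check the top camera's bias against the known gripper pose in the first picture.

```bash
python3 - <<'E'
from h import *
for n in("top","scene"):
  print(n,w2px(n,[[203,591,214],[203,591,292]]).round(1).tolist())
  # scene-cam check of plates and top-cam consistency: short plate corners on bench from top -> scene px
print(w2px("scene",[[636.7,-265.4,4],[553.6,-258.8,4],[631,-377.2,4],[547.5,-371.9,4],[355.9,-227.6,4],[439.5,-223.8,4],[362.7,-368.7,4],[444.5,-364.2,4]]).round(1).tolist())
a=cv2.imread("pics/scene0.png")
m=(a.min(2)>215).astype(np.uint8);m[:225]=0
n,l,st,ce=cv2.connectedComponentsWithStats(m)
for i in range(1,n):
  if st[i,4]>300 and st[i,0]>290:
    c=cv2.findContours((l==i).astype(np.uint8),cv2.RETR_EXTERNAL,cv2.CHAIN_APPROX_NONE)[0][0]
    print(st[i],cv2.approxPolyDP(c,4,True).reshape(-1,2).tolist())
E
```

```text
top [[53.7, 329.1], [30.3, 338.3]]
scene [[91.2, 96.5], [83.4, 68.8]]
[[411.2, 231.6], [382.6, 243.7], [452.5, 256.4], [423.3, 271.6], [297.5, 273.7], [330.2, 256.2], [349.3, 314.8], [382.1, 292.4]]
[385 233  66  38 960] [[385, 244], [422, 270], [450, 257], [413, 233], [424, 242], [420, 253], [400, 242], [401, 237], [389, 242], [392, 247]]
[ 299  258   83   57 1889] [[299, 274], [350, 314], [381, 293], [331, 258], [340, 271], [337, 282], [316, 265], [304, 271], [308, 276]]
```

Emit:
{"api": "move_arm", "payload": {"commands": [[[-0.2, 1.0, -0.3], [0, 0, 0], 0], [[-0.2, 1.0, -0.3], [0, 0, 0], 0], [[-0.15, 1.2, 0], [0, 0, 0], 0], [[0, 0, -0.6], [0, 0, 0], 0], [[0, 0, 0], [0, 0, 0], 0], [[0, 0, 0], [0, 0, 0], 0]]}}

```text
t: 8.95
eef_pos: [540.3, 229.4, 76.1]
tcp_rot: [-3.141, -0.261, 1.719]
ft_force: [-0.1, 0.3, -1.5]
opening: 0.125
grip_force: 30.0
```

```bash
python3 chk.py
```

```text
t 8.95 pos [540.3 229.4  76.1] s 8.0 lat -0.3 bar yaw -81.5 tilt 14.96 roll -0.05 f [-0.1  0.3 -1.5] m [-0.18 -0.01 -0.01] g 30.0
```

Emit:
{"api": "move_arm", "payload": {"commands": [[[0, 0, -0.6], [0, 0, 0], 0], [[0, 0, -0.5], [0, 0, 0], 0], [[0, 0, -0.2], [0, 0, 0], 0], [[0, 0, 0], [0, 0, 0], 0], [[0, 0, 0], [0, 0, 0], 0]]}}

```text
t: 9.45
eef_pos: [540.5, 229.3, 63.3]
tcp_rot: [-3.141, -0.261, 1.719]
ft_force: [-0.4, 0.5, -1.6]
opening: 0.122
grip_force: 30.0
```

Emit:
{"api": "move_arm", "payload": {"commands": [[[0, 0, -0.1], [0, 0, 0], 0], [[0, 0, 0], [0, 0, 0], 0], [[0, 0, 0], [0, 0, 0], 0]]}}

```text
t: 9.75
eef_pos: [540.5, 229.4, 62.4]
tcp_rot: [-3.141, -0.261, 1.719]
ft_force: [0.3, 0.3, -0.7]
opening: 0.125
grip_force: 30.0
```

Emit:
{"api": "move_arm", "payload": {"commands": [[[0, 0, -0.1], [0, 0, 0], 0], [[0, 0, 0], [0, 0, 0], 0], [[0, 0, 0], [0, 0, 0], 0]]}}

```text
t: 10.05
eef_pos: [540.4, 229.4, 61.3]
tcp_rot: [-3.141, -0.261, 1.719]
ft_force: [0.5, -0.1, -0.5]
opening: 0.124
grip_force: 30.0
```

Emit:
{"api": "move_arm", "payload": {"commands": [[[0, 0, -0.1], [0, 0, 0], 0], [[0, 0, 0], [0, 0, 0], 0], [[0, 0, 0], [0, 0, 0], 0]]}}

```text
t: 10.35
eef_pos: [540.5, 229.4, 60.4]
tcp_rot: [-3.141, -0.261, 1.719]
ft_force: [0.7, 0.5, 0.3]
opening: 0.124
grip_force: 30.0
```

Emit:
{"api": "move_arm", "payload": {"commands": [[[0, 0, -0.1], [0, 0, 0], 0], [[0, 0, 0], [0, 0, 0], 0], [[0, 0, 0], [0, 0, 0], 0]]}}

```text
t: 10.65
eef_pos: [540.6, 229.7, 59.7]
tcp_rot: [3.141, -0.262, 1.719]
ft_force: [-1.8, 2.4, 4.7]
opening: 0.123
grip_force: 30.0
```

Rail contact came at TCP z of about 60.3 mm against 60.5 predicted. I'll back off 2 mm and tuck the edge in.

Emit:
{"api": "move_arm", "payload": {"commands": [[[0, 0, 0.2], [0, 0, 0], 0], [[0.05, -0.3, 0], [0, 0, 0], 0], [[0.05, -0.3, 0], [0, 0, 0], 0], [[0.05, -0.3, 0], [0, 0, 0], 0], [[0.05, -0.35, 0], [0, 0, 0], 0], [[0, 0, 0], [0, 0, 0], 0], [[0, 0, 0], [0, 0, 0], 0]]}}

```text
t: 11.35
eef_pos: [542.5, 216.7, 61.3]
tcp_rot: [-3.141, -0.261, 1.719]
ft_force: [-0.1, 0.1, -0.4]
opening: 0.125
grip_force: 30.0
```

```bash
python3 chk.py
```

```text
t 11.35 pos [542.5 216.7  61.3] s 20.8 lat -0.0 bar yaw -81.53 tilt 14.97 roll -0.03 f [-0.1  0.1 -0.4] m [-0.28  0.    0.1 ] g 30.0
```

Emit:
{"api": "move_arm", "payload": {"commands": [[[0.03, -0.2, -0.22], [-1.98, -0.3, 0], 0], [[0.03, -0.2, -0.22], [-1.98, -0.3, 0], 0], [[0.03, -0.2, -0.22], [-1.98, -0.3, 0], 0], [[0.06, -0.4, -0.2], [-1.65, -0.25, 0], 0], [[0.06, -0.4, -0.2], [-1.65, -0.25, 0], 0], [[0.06, -0.4, -0.2], [-1.65, -0.25, 0], 0], [[0, 0, 0], [0, 0, 0], 0], [[0, 0, 0], [0, 0, 0], 0], [[0, 0, 0], [0, 0, 0], 0]]}}

```text
t: 12.25
eef_pos: [545.2, 199.0, 48.8]
tcp_rot: [3.142, -0.07, 1.719]
ft_force: [0.2, 0.3, -0.9]
opening: 0.122
grip_force: 30.0
```

```bash
python3 chk.py
```

```text
t 12.25 pos [545.2 199.   48.8] s 38.8 lat -0.0 bar yaw -81.51 tilt 3.99 roll 0.0 f [ 0.2  0.3 -0.9] m [-0.19  0.05 -0.04] g 30.0
```

Emit:
{"api": "move_arm", "payload": {"commands": [[[0, 0, -0.2], [-1.32, -0.2, 0], 0], [[0, 0, -0.2], [-1.32, -0.2, 0], 0], [[0, 0, -0.15], [-1.32, -0.2, 0], 0], [[0, 0, -0.1], [0, 0, 0], 0], [[0, 0, 0], [0, 0, 0], 0], [[0, 0, 0], [0, 0, 0], 0]]}}

```text
t: 12.85
eef_pos: [545.4, 198.8, 42.8]
tcp_rot: [3.141, 0.0, 1.719]
ft_force: [-0.7, -1.3, 6.2]
opening: 0.126
grip_force: 30.0
```

```bash
python3 chk.py
```

```text
t 12.85 pos [545.4 198.8  42.8] s 39.0 lat 0.1 bar yaw -81.51 tilt -0.01 roll 0.04 f [-0.7 -1.3  6.2] m [-0.25  0.33  0.01] g 30.0
```

Emit:
{"api": "move_arm", "payload": {"commands": [[[0, 0, -0.1], [0, 0, 0], 0], [[0, 0, 0], [0, 0, 0], 0], [[0, 0, 0], [0, 0, 0], 0]]}}

```text
t: 13.15
eef_pos: [545.4, 198.8, 42.2]
tcp_rot: [3.141, 0.0, 1.719]
ft_force: [-3.1, -0.8, 8.9]
opening: 0.123
grip_force: 30.0
```

Emit:
{"api": "move_arm", "payload": {"commands": [[[0, 0, -0.1], [0, 0, 0], 0], [[0, 0, 0], [0, 0, 0], 0], [[0, 0, 0], [0, 0, 0], 0]]}}

```text
t: 13.45
eef_pos: [545.4, 198.9, 42.1]
tcp_rot: [3.14, 0.0, 1.719]
ft_force: [-5.6, -1.6, 20.6]
opening: 0.122
grip_force: 30.0
```

```bash
python3 chk.py
```

```text
t 13.45 pos [545.4 198.9  42.1] s 38.9 lat 0.2 bar yaw -81.51 tilt -0.0 roll 0.09 f [-5.6 -1.6 20.6] m [-0.38  1.1  -0.02] g 30.0
```

Emit:
{"api": "move_arm", "payload": {"commands": [[[-0.03, 0, 0], [-0.03, 0.2, 0], 0], [[0, 0, 0], [0, 0, 0], 0], [[0, 0, 0], [0, 0, 0], 0]]}}

```text
t: 13.75
eef_pos: [545.3, 198.9, 42.1]
tcp_rot: [-3.14, 0.0, 1.719]
ft_force: [-5.3, -1.5, 19.4]
opening: 0.127
grip_force: 30.0
```

```bash
python3 chk.py; python3 - <<'E'
from h import *
a=read_camera("scene")
cv2.imwrite("pics/end.png",cv2.resize(a[110:220,200:350],(780,572),interpolation=cv2.INTER_CUBIC))
F=np.array([539.4,237.3,36]);u=np.array([.1498,-.9887,0]);v=np.array([.9887,.1498,0])
for n,s,l,z in(("plate FL",0,40,4),("FR",0,-40,4),("axis FL",0,45,0),("axis FR",0,-45,0),("apron R",81,-42,12),("apron L",81,42,12)):
    p=w2px("scene",F+s*u+l*v+np.array([0,0,z]))[0];print(n,((p-[200,110])*5.2).round())
E
```

```text
t 13.75 pos [545.3 198.9  42.1] s 38.9 lat 0.1 bar yaw -81.51 tilt -0.01 roll -0.09 f [-5.3 -1.5 19.4] m [-0.39  0.85  0.01] g 30.0
plate FL [355. 237.]
FR [244. 278.]
axis FL [362. 241.]
axis FR [237. 287.]
apron R [333. 306.]
apron L [451. 260.]
```

View pics/end.png

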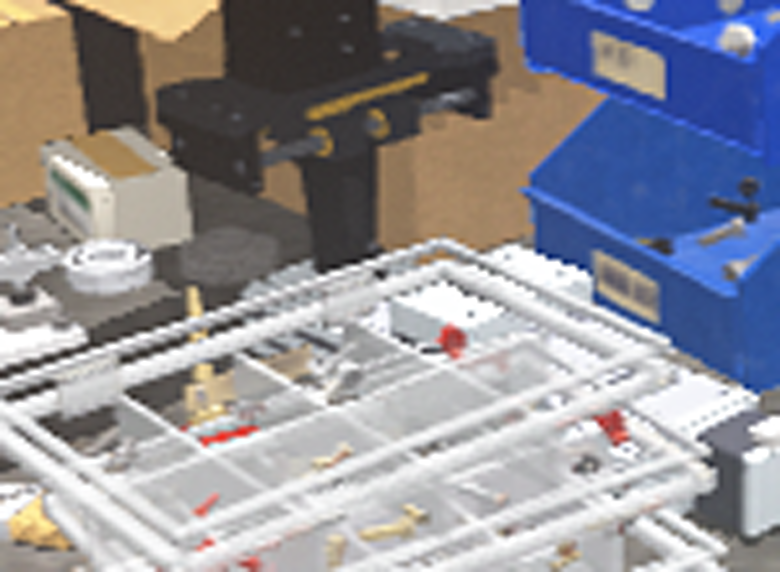

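The view shows the gripper down at (340,240), the can's brass spout still upright at (195,320), and the carriage at (490,290). The plate bears hard on the rails at the predicted height with about 20 N, more than twice what the seal needs. Handing in.

```bash
python3 -c "
from cell import env;print(env.job_done())"
```

```text
the job is handed in; nothing more can be done
None
```

I tucked the short cover plate about 29 mm under the apron and handed the job in with the gripper still pressing it flat at about 20 N; slot alignment and the apron staying down rest on measurement and force readings, because the cameras couldn't see that end.

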